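# Latch the orange mould box shut

## Robot

A 6-joint arm with a two-finger parallel gripper is mounted at the origin on the work surface. World frame = base frame: x ahead of the robot, y to its left, z up, the work surface at z = 0. Lengths are in mm, angles in rad, forces in N, time in s.
With the tool pointing down it reaches from about 350 to 975 mm from the base axis. Payload 7.1 kg.
Tool frame: the origin (TCP) lies at the very end of the fingers, on their centre line; the grasp point (between the pads) lies 19 mm behind it; y points along the fingers, x is the direction in which the jaws open and shut, and the axes are right-handed (so a half turn about y gives the same grasp; the last joint's range is limited). The gripper opens to 88 mm and grips with 3 to 60 N. Pads are 20 mm wide; open, the fingers measure 115 mm over their backs; the gripper's body (75 mm by 178 mm) begins 61 mm behind the grasp point.
Start: joints at [-1.164, 0.423, 1.63, -0, 1.089, -0.019], TCP at [258.171, -569.168, 222.675] pointing down, gripper open.
Joint ranges: [-3, 3], [-0.9, 2.11], [0.09, 2.58], [-1.31, 4.45], [0.11, 2.69], [-2.54, 2.54]. Speed limits (rad/s): [2.39, 2.39, 3.01, 3.14, 3.14, 3.14].

## Interface

Orientations are given as a rotation vector (axis times angle).
In Python, from workcell import ctrl gives the robot as it stands. The module is installed in compiled form; this text tells all that it offers.
- The arm moves only by the tool jog_arm, never from a script. Its argument "steps" is a list of rows, each an object with "turn": the turn, a rotation vector about the world's x, y, z scaled (see below), a list of three; "dp": the shift along the world's x, y, z scaled (see below), a list of three; "claw": the opening, from 0 (shut) to 1 (fully open). In form: [{"turn": [wx, wy, wz], "dp": [x, y, z], "claw": claw}, ...]. A call has 1 to 12 rows; each row is the pose to reach, as a shift and turn from the pose measured when the call began, turning the shorter way round; what a row does not reach only later rows make up. The controller multiplies each number of a shift by 80 mm and each number of a turn by pi rad. A row lasts 1/12 s, in which the tool goes at most 41.7 mm and 7.16 degrees, less where a joint would pass 70% of its speed; a pose out of reach is approached as far as the arm can. A call with a number of a shift or a turn outside -1 to 1 is refused whole. A call with a gripper value outside its range is refused whole. The fingers move at their own pace and stop on an object; the grip force is fixed at half the most. Time passes only in rows, so rows that repeat a pose let the fingers close. It gives the time, the measured TCP pose, the force and the opening at its end, in the units of the state.
- ctrl.get_obs(): the state, without advancing time (a new reading comes with each control period).
- ctrl.get_image(name): name is "scene" or "side" or "wrist"; returns a dict with "img" (420x560x3 uint8, red, green, blue), "range_z" (420x560 float32, mm along the optical axis (not along the pixel's ray), 0 where there is no reading), "fovy" (degrees; the focal length in pixels is half the picture's height over the tangent of half this angle, whatever the lens; pixels are square), "cx", "cy" (the principal point, pixels), "camera_from_world" (4x4, takes a point from world to camera coordinates); the wrist camera has in their place "hand_eye" (4x4, takes a point from camera to tool coordinates, whose origin is the TCP and whose axes are the tool frame's). Camera axes: x right, y down, z forward; pixel columns grow to the right and rows downward; lengths in mm; the calibration is good to about 2 mm. A picture is of the moment at which its call begins: read the wrist's pose just before it.
- ctrl.close_job(): hands the job in, once; it reports no verdict.
The state is a dict: "t": time; "qpos": joint angles; "qvel": joint speeds; "joint_torque": joint torques, N m; "ee_pos": TCP position; "orientation": TCP orientation; "ft_force": force on the tool from outside, world axes, zero at the start; "moment": the same for the moment, N m; "width": finger opening in mm.
Only numpy, scipy, OpenCV 4.12 (cv2) and the standard library are available. Lean on these libraries where they do the work, as an engineer would, in place of code of your own. Each camera call takes 0.05 s, during which the arm holds its last target.

## Task

Two split casting-mould boxes stand open on the studio bench, each with a draw latch on top. Shut the orange one: first, with its lever still standing up, press the latch's loop down so that its cross bar lies behind the brass hook, then throw the lever right over and down flat so that it snaps past centre and draws the halves together and holds. Leave the blue box's latch as it is.

Things in the scene. Friction and masses are not known exactly. Their poses are not given: they have to be found in the camera images.
- orange_tab (a point): centre of the black tab (24 mm long, 28 wide, 5 thick) on the end of the orange box's latch loop, 14 mm beyond the cross bar. The loop, a steel wire frame 42 mm wide, starts sloping 40 to 53 degrees up and away from the lever, held by hinge friction, the tab 90 to 115 mm above where it ends. Under 1 N down on it swings it down an arc about its pin, outwards at first, the last 40 mm nearly straight down; below about 30 degrees it may sink by itself.
- orange_bar (a point): centre of the loop's cross bar (8 mm diameter, 42 long), 90 mm from the loop's pin. The pin sits on the lever's underside, 20 mm from the pivot and 0.14 rad behind the lever's own direction. Lowered with the lever standing, the bar comes down 5 to 12 mm clear behind the hook's top and rests on the keeper block, its centre 4 mm above the block's top, the tab centre about 2 mm.
- orange_keeper (a point): foot of the brass hook's rear face, on top of the dark keeper block (38 x 50 x 12 mm) on the orange box's far half, 82 mm above the table. x points away from the lever, y across the box, z up. The hook is 18 mm wide, 17 tall and leans 20 degrees to +x, so a bar pulled to -x is caught under it. The bar lands 16 to 21 mm to +x of this point, the tab about 32. The box (250 x 150 x 70 mm) is fixed.
- orange_pivot (a point): centre of the orange lever's pivot, whose axis runs along y: 70 mm to -x of the keeper point while the box is open, 10 mm above it. Its x axis, like the keeper's, points from lever to keeper.
- orange_lever_end (a point): point on the pushing face of the orange box's lever, 70 mm from its pivot, in the middle of its red grip. This face looks to the keeper while the lever stands, and up when it is shut. The lever is a steel plate 85 mm long, 26 wide, 5 thick.
- orange_lever (a joint): lever angle in rad: 0 is shut, lying flat and pointing away from the keeper (to -x); grows as it opens. It starts standing at 1.75 to 1.92, leaning a little to the keeper; stop at 1.95; friction holds it. With the loop hooked, pushing its end to -x and down takes up to about 8 N; below about 0.1 rad it is past centre and holds itself down.
- orange_half (a joint): how far in m the far half of the orange box has been drawn in: 0 with the 6 mm seam open (a springy gasket pushes it back there), about 0.006 when latched.
- blue_tab (a point): the same tab on the loop of the blue box, an equal box with an equal latch, which must stay open and untouched.

How it is judged:
By the outcome, as a careful person would: the job done as asked, in the order asked, and still so for the second after the job is handed in, with the robot touching nothing.
It also fails if it takes over 42 s, if anything falls off the work surface, if the arm or the gripper's body presses on something with over 40 N, if the wrist force passes 120 N, or if a joint passes its speed limit or range.

## Working session

There is one attempt and no reset: what is moved stays moved. The work goes in short steps, Python scripts to look and compute and a tool call to move; the robot and the scene stay as the last step left them, time stands still between calls to the robot, and variables do not carry over. Pictures are saved under pics/ and viewed, and the job is handed in when it is done.

Besides the shell and the picture viewer there is one more tool, called after ">>>" as name(argument=value, ...) on one line, values as JSON. jog_arm: Moves the arm, as the interface text tells. Its arguments: {"type":"object","properties":{"steps":{"type":"array","items":{"type":"object","properties":{"turn":{"type":"array","items":{"type":"number"}},"dp":{"type":"array","items":{"type":"number"}},"claw":{"type":"number"}}}}},"required":["steps"]}

```bash
mkdir -p pics; cat > h.py <<'E'
import numpy as np,cv2
from workcell import ctrl
def cap(n,tag):
    o=ctrl.get_obs(); d=ctrl.get_image(n)
    cv2.imwrite(f'pics/{tag}.png',cv2.cvtColor(d['img'],cv2.COLOR_RGB2BGR))
    d['obs']=o
    np.save(f'{tag}.npy',d,allow_pickle=True); return d
def cloud(d):
    f=210/np.tan(np.radians(d['fovy'])/2); z=d['range_z'].astype(float)
    v,u=np.mgrid[:420,:560]
    P=np.stack([(u-d['cx'])*z/f,(v-d['cy'])*z/f,z,np.ones_like(z)],-1)
    if 'camera_from_world' in d: M=np.linalg.inv(d['camera_from_world'])
    else:
        from scipy.spatial.transform import Rotation as R
        T=np.eye(4);T[:3,:3]=R.from_rotvec(d['obs']['orientation']).as_matrix();T[:3,3]=d['obs']['ee_pos'];M=T@d['hand_eye']
    W=(P@M.T)[...,:3]; W[z==0]=np.nan; return W
def load(t): return np.load(f'{t}.npy',allow_pickle=True).item()
E
python3 - <<'E'
from h import *
for n in ['scene','side','wrist']: cap(n,n+'0')
print(ctrl.get_obs())
E
```

```text
{'t': 0.15, 'qpos': array([-1.16400170e+00,  4.23675466e-01,  1.63050566e+00, -5.48394789e-06,
        1.08858136e+00, -1.89775587e-02]), 'qvel': array([-0.00028153, -0.00339424, -0.00239533, -0.00145847, -0.00019821,
        0.00116581]), 'joint_torque': array([-2.67537165e-03, -5.44987464e+01, -2.73919827e+01,  6.42538746e-02,
        2.04167148e-02, -6.22983657e-05]), 'ee_pos': array([ 258.00568091, -568.79143414,  222.07737105]), 'orientation': array([-1.38039338,  0.8908296 , -0.88922975]), 'ft_force': array([-0.11512484,  0.01042576,  1.0599063 ]), 'moment': array([ 0.00794691,  0.05145254, -0.05693766]), 'width': 87.7928138923654}
```

View pics/scene0.png

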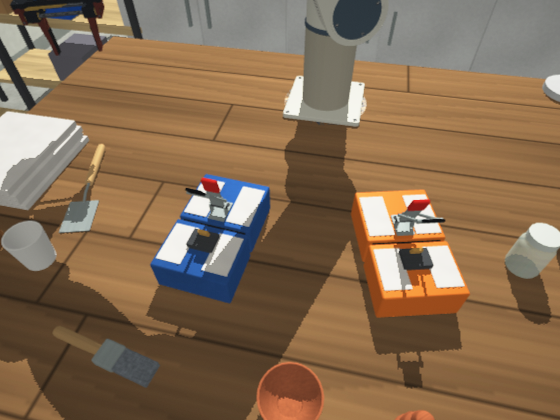

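View pics/side0.png

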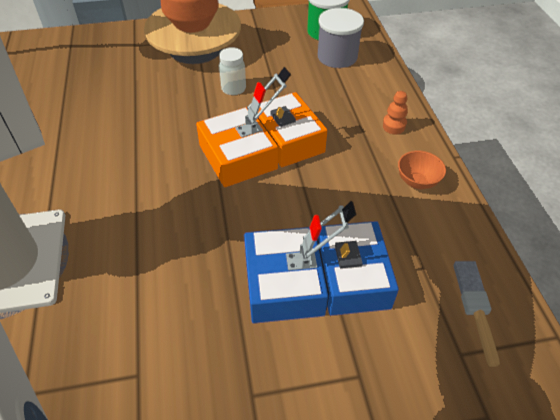

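View pics/wrist0.png

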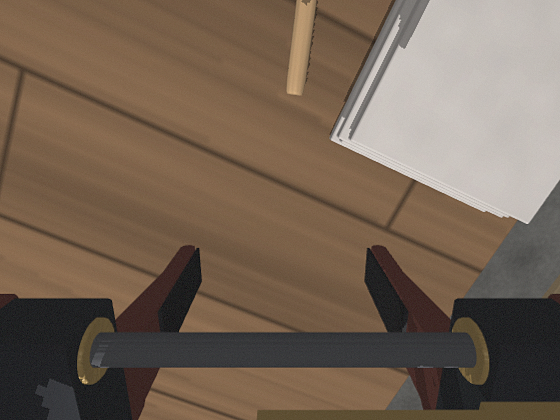

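The scene view has the orange box at about (410,250) and the blue one at (215,235). In the side view the orange tab is at (284,75), red grip (259,95) and keeper (282,116).

```bash
python3 - <<'E'
from h import *
for n,(u0,u1,v0,v1) in {'scene0':(345,475,180,320),'side0':(190,335,60,185)}.items():
    d=load(n);W=cloud(d);im=d['img']
    hsv=cv2.cvtColor(im,cv2.COLOR_RGB2HSV).astype(int)
    H,S,V=hsv[...,0],hsv[...,1],hsv[...,2]
    roi=np.zeros((420,560),bool);roi[v0:v1,u0:u1]=1
    z=W[...,2]
    red=roi&((H<5)|(H>174))&(S>170)&(z>80)
    blk=roi&(V<70)&(z>60)
    org=roi&(H>6)&(H<16)&(S>180)&(abs(z-70)<4)
    top=roi&(abs(z-70)<4)
    print(n,'top z',np.nanmedian(z[org]))
    for nm,m in (('red',red),('blkhi',blk&(z>110)),('blklo',blk&(z<=100))):
        p=W[m];print(nm,m.sum(),np.nanmedian(p,0).round(1),np.nanmin(p,0).round(1),np.nanmax(p,0).round(1))
    p=W[top][:,:2].astype(np.float32);p=p[~np.isnan(p[:,0])]
    c,_,_=0,0,0
    r=cv2.minAreaRect(p);print('rect',r,cv2.boxPoints(r).round(1).tolist())
    crop=im[v0-5:v1+5,u0-5:u1+5]
    cv2.imwrite(f'pics/{n}c.png',cv2.cvtColor(cv2.resize(crop,None,fx=4,fy=4,interpolation=cv2.INTER_CUBIC),cv2.COLOR_RGB2BGR))
E
```

```text
scene0 top z 70.4193636217363
red 169 [539.3 221.1 169.6] [532.9 208.8 147.3] [545.5 237.1 176.6]
blkhi 67 [593.2 236.4 192.6] [583.6 223.3 174.4] [598.7 253.  195.7]
blklo 426 [593.  229.3  82.2] [514.3 171.8  62.7] [611.1 285.9  94.7]
rect ((535.9200439453125, 224.38914489746094), (252.70069885253906, 150.33143615722656), 15.78168773651123) [[393.8999938964844, 262.3999938964844], [434.79998779296875, 117.69999694824219], [678.0, 186.39999389648438], [637.0999755859375, 331.1000061035156]]
side0 top z 68.94417396385819
red 151 [534.  216.7 162.6] [525.  201.2 144.9] [544.9 233.9 176.1]
blkhi 101 [588.9 234.2 185.5] [579.4 219.  175.9] [599.7 251.2 193.7]
blklo 179 [591.  221.4  80.9] [516.  194.5  73.8] [610.4 247.8  94.5]
rect ((512.5528564453125, 309.1663513183594), (250.36061096191406, 337.5361022949219), 15.464692115783691) [[346.8999938964844, 438.3999938964844], [436.8999938964844, 113.0999984741211], [678.2000122070312, 179.89999389648438], [588.2000122070312, 505.20001220703125]]
```

View pics/side0c.png

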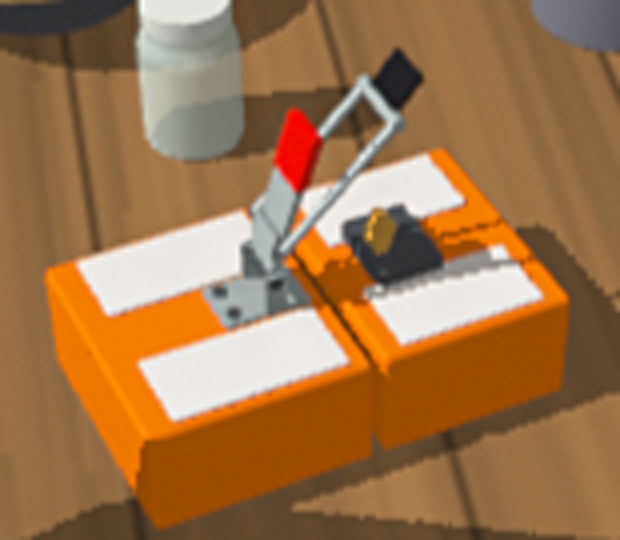

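View pics/scene0c.png

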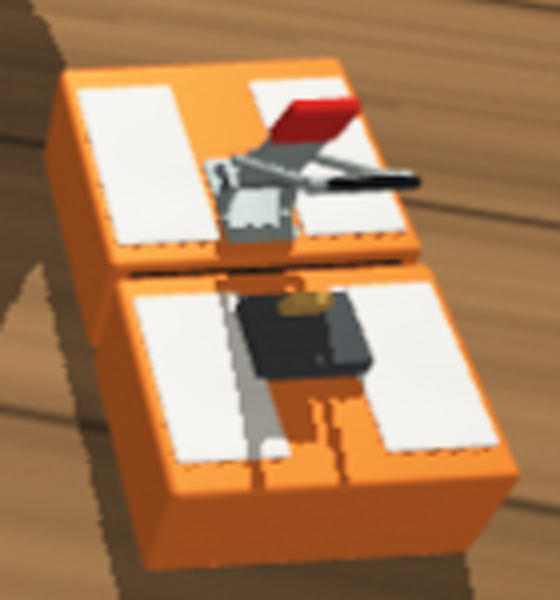

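The crops show the hook clearly (side crop ~(378,232)) and the loop sloping up to the tab. Now fit in box-frame coordinates.

```bash
python3 - <<'E'
from h import *
a=np.radians(15.7);ex=np.array([np.cos(a),np.sin(a)]);ey=np.array([-ex[1],ex[0]]);c=np.array([535.9,224.4])
for n,(u0,u1,v0,v1) in {'scene0':(345,475,180,320),'side0':(190,335,60,185)}.items():
    d=load(n);W=cloud(d);im=d['img']
    hsv=cv2.cvtColor(im,cv2.COLOR_RGB2HSV).astype(int)
    H,S,V=hsv[...,0],hsv[...,1],hsv[...,2]
    roi=np.zeros((420,560),bool);roi[v0:v1,u0:u1]=1
    z=W[...,2];q=W[...,:2]-c;B=np.stack([q@ex,q@ey,z],-1)
    bx=B[...,0]
    ms={'red':roi&((H<5)|(H>174))&(S>170)&(z>80),
     'tab':roi&(V<70)&(z>150),
     'keep':roi&(V<90)&(z>78)&(z<86)&(bx>10),
     'top':roi&(abs(z-70)<4)&(abs(B[...,0])<135)&(abs(B[...,1])<90),
     'hook':roi&(H>14)&(H<30)&(S>120)&(z>80),
     'steel':roi&(S<70)&(V>90)&(z>80)&(bx<50)}
    print(n)
    for k,m in ms.items():
        p=B[m];print(k,m.sum(),'med',np.nanmedian(p,0).round(1),'2%',np.nanpercentile(p,2,axis=0).round(1),'98%',np.nanpercentile(p,98,axis=0).round(1))
    for k in('red','tab'):
        p=B[ms[k]];m=np.nanmean(p,0);p=p[np.linalg.norm(p-np.median(p,0),axis=1)<25];m=p.mean(0);u,s,vt=np.linalg.svd(p-m);print(k,m.round(1),vt.round(2).tolist())
E
```

```text
scene0
red 169 med [  3.2  -3.9 169.6] 2% [ -4.3 -14.9 148.9] 98% [  6.8  10.9 176.2]
tab 67 med [ 60.3  -3.4 192.6] 2% [ 47.2 -14.2 176. ] 98% [ 62.9  11.1 195.4]
keep 388 med [58.  -8.1 82.6] 2% [ 34.7 -24.7  78.7] 98% [71.7 21.8 84.7]
top 6726 med [ 28.5 -10.1  71.7] 2% [-117.3  -73.2   67.4] 98% [123.6  70.6  73.8]
hook 68 med [47.5 -3.1 97.5] 2% [38.  -9.1 83.1] 98% [ 51.9   7.8 100.5]
steel 366 med [ -6.   -2.3 128. ] 2% [-26.6 -21.   81.3] 98% [ 48.9  23.6 177.7]
red [  2.8  -3.6 166.6] [[-0.19, -0.59, -0.78], [-0.06, 0.8, -0.59], [0.98, -0.07, -0.18]]
tab [ 57.9  -3.7 190.1] [[0.34, 0.84, 0.43], [-0.58, 0.54, -0.61], [0.74, 0.04, -0.67]]
side0
red 151 med [ -3.8  -7.6 162.6] 2% [ -9.7 -18.8 146.2] 98% [  4.8   9.4 174.9]
tab 101 med [ 54.1  -4.4 185.5] 2% [ 46.5 -16.5 177.1] 98% [ 61.1  11.  193. ]
keep 199 med [ 53.7 -12.9  81.2] 2% [ 33.5 -29.1  78.3] 98% [70.7 19.5 83.4]
top 4322 med [-24.1 -18.7  70.3] 2% [-120.7  -76.9   66.6] 98% [119.   64.   73.4]
hook 67 med [44.9 -5.7 92.6] 2% [ 39.7 -15.4  82.7] 98% [ 57.8   5.1 183.2]
steel 597 med [  5.5  -1.9 118.6] 2% [-29.3 -24.4  81. ] 98% [ 46.6 224.7 175.7]
red [ -3.6  -6.2 162.1] [[0.35, 0.28, 0.89], [0.15, -0.96, 0.25], [-0.92, -0.04, 0.38]]
tab [ 53.8  -4.4 185.5] [[0.01, -1.0, 0.05], [0.67, 0.04, 0.74], [-0.74, 0.02, 0.67]]
```

```bash
python3 - <<'E'
from h import *
from scipy.spatial.transform import Rotation as R
o=ctrl.get_obs();Rm=R.from_rotvec(o['orientation']).as_matrix();print(Rm.round(3))
a=np.radians(15.7);ex=np.array([np.cos(a),np.sin(a),0]);ey=np.array([-ex[1],ex[0],0])
for s in(1,-1):
    x=s*ey;y=np.array([0,0,-1.]);T=np.stack([x,y,np.cross(x,y)],1)
    print(s,R.from_matrix(T@Rm.T).as_rotvec())
d=load('side0');W=cloud(d)
# blue tab region height
r=W[195:260,300:370];print(np.nanmax(r[...,2]),np.nanpercentile(r.reshape(-1,3),[1,50,99],axis=0).round())
c=np.array([535.9,224.4,0])
for b in((80,-2.5,230),(62,-2.5,210),(20,-2.5,170),(-25,-2.5,92)):print(b,(c+b[0]*ex+b[1]*ey+[0,0,b[2]]).round(1))
E
```

```text
[[ 0.413 -0.     0.911]
 [-0.911  0.001  0.413]
 [-0.001 -1.     0.   ]]
1 [ 5.76730603e-04 -1.65632804e-03  2.98983413e+00]
-1 [-0.00110585 -0.00038505 -0.15175802]
206.05179531024282 [[ 550. -166.   -4.]
 [ 621. -104.   70.]
 [ 727.   60.  202.]]
(80, -2.5, 230) [613.6 243.6 230. ]
(62, -2.5, 210) [596.3 238.8 210. ]
(20, -2.5, 170) [555.8 227.4 170. ]
(-25, -2.5, 92) [512.5 215.2  92. ]
```

>>> jog_arm(steps=[{"turn": [0,0,-0.048],"dp": [0.4,0.9,1],"claw": 0},{"turn": [0,0,-0.048],"dp": [0.4,1,1],"claw": 0},{"turn": [0,0,-0.048],"dp": [0.4,1,1],"claw": 0},{"turn": [0,0,-0.048],"dp": [0.4,1,1],"claw": 0}])

```text
t: 0.48
ee_pos: [292.1, -487.2, 306.5]
orientation: [-1.328, 0.999, -1.007]
ft_force: [0.3, -2.0, 0.5]
width: 64.8
```

>>> jog_arm(steps=[{"turn": [0,0,0],"dp": [0.4,1,0.5],"claw": 0},{"turn": [0,0,0],"dp": [0.4,1,0.5],"claw": 0},{"turn": [0,0,0],"dp": [0.4,1,0.5],"claw": 0},{"turn": [0,0,0],"dp": [0.4,1,0.5],"claw": 0}])

```text
t: 0.82
ee_pos: [325.3, -406.0, 348.1]
orientation: [-1.33, 0.995, -1.007]
ft_force: [-0.1, -0.5, -0.0]
width: 37.9
```

Tracking is accurate; continue the free-space travel in the same way.

>>> jog_arm(steps=[{"dp": [0.5,1,0],"claw": 0,"turn": [0,0,0]},{"dp": [0.5,1,0],"claw": 0,"turn": [0,0,0]},{"dp": [0.5,1,0],"claw": 0,"turn": [0,0,0]}])

```text
t: 1.07
ee_pos: [366.2, -323.3, 347.0]
orientation: [-1.329, 0.995, -1.004]
ft_force: [0.1, -0.3, 0.5]
width: 17.9
```

>>> jog_arm(steps=[{"dp": [0.5,1,0],"claw": 0,"turn": [0,0,0]},{"dp": [0.5,1,0],"claw": 0,"turn": [0,0,0]},{"dp": [0.5,1,0],"claw": 0,"turn": [0,0,0]}])

```text
t: 1.32
ee_pos: [407.3, -240.7, 345.9]
orientation: [-1.329, 0.995, -1.001]
ft_force: [-0.0, 0.5, 0.3]
width: 0.5
```

>>> jog_arm(steps=[{"dp": [0.5,1,0],"claw": 0,"turn": [0,0,0]},{"dp": [0.5,1,0],"claw": 0,"turn": [0,0,0]},{"dp": [0.5,1,0],"claw": 0,"turn": [0,0,0]}])

```text
t: 1.57
ee_pos: [448.9, -158.3, 344.9]
orientation: [-1.329, 0.994, -0.998]
ft_force: [-0.1, 0.4, -0.0]
width: 0.3
```

>>> jog_arm(steps=[{"dp": [0.5,1,0],"claw": 0,"turn": [0,0,0]},{"dp": [0.5,1,0],"claw": 0,"turn": [0,0,0]},{"dp": [0.5,1,0],"claw": 0,"turn": [0,0,0]}])

```text
t: 1.82
ee_pos: [490.8, -76.1, 344.0]
orientation: [-1.329, 0.992, -0.996]
ft_force: [0.2, -0.8, -1.0]
width: 0.5
```

>>> jog_arm(steps=[{"dp": [0.5,1,0],"claw": 0,"turn": [0,0,0]},{"dp": [0.5,1,0],"claw": 0,"turn": [0,0,0]},{"dp": [0.5,1,0],"claw": 0,"turn": [0,0,0]}])

```text
t: 2.07
ee_pos: [533.0, 6.1, 343.1]
orientation: [-1.33, 0.991, -0.994]
ft_force: [0.1, -0.5, -0.8]
width: 0.6
```

>>> jog_arm(steps=[{"dp": [0.5,1,0],"claw": 0,"turn": [0,0,0]},{"dp": [0.5,1,0],"claw": 0,"turn": [0,0,0]},{"dp": [0.5,1,0],"claw": 0,"turn": [0,0,0]}])

```text
t: 2.32
ee_pos: [575.3, 88.2, 342.0]
orientation: [-1.33, 0.989, -0.992]
ft_force: [-0.6, 0.2, 0.0]
width: 0.4
```

>>> jog_arm(steps=[{"dp": [0.2,0.95,0],"claw": 0,"turn": [0,0,0]},{"dp": [0.2,0.95,0],"claw": 0,"turn": [0,0,0]},{"dp": [0.2,0.95,0],"claw": 0,"turn": [0,0,0]},{"dp": [0.2,0.95,0],"claw": 0,"turn": [0,0,0]}])

```text
t: 2.65
ee_pos: [591.8, 163.9, 340.7]
orientation: [-1.333, 0.988, -0.99]
ft_force: [-0.2, 0.3, -0.2]
width: 0.5
```

```bash
python3 - <<'E'
from h import *
from scipy.spatial.transform import Rotation as R
d=cap('wrist','wrist1')
o=d['obs'];Rm=R.from_rotvec(o['orientation']).as_matrix();print(Rm.round(3),o['qpos'].round(2),o['ee_pos'])
a=np.radians(15.7);ex=np.array([np.cos(a),np.sin(a),0]);ey=np.array([-ex[1],ex[0],0])
x=-ey;y=np.array([0,0,-1.]);T=np.stack([x,y,np.cross(x,y)],1)
print(R.from_matrix(T@Rm.T).as_rotvec()/np.pi)
print(d['hand_eye'])
E
```

```text
[[ 0.29   0.002  0.957]
 [-0.957  0.     0.29 ]
 [ 0.    -1.     0.002]] [ 0.25  0.3   1.54 -0.    1.31  1.53] [591.78684749 163.90092598 340.71416043]
[-0.00011634  0.0006453  -0.00652635]
[[ 9.99999964e-01 -2.63096519e-04  4.65701003e-05 -1.19166755e-01]
 [-1.22515267e-04 -2.96625364e-01  9.54993916e-01 -1.61808216e+02]
 [-2.37441702e-04 -9.54993887e-01 -2.96625385e-01  8.09391160e+01]
 [ 0.00000000e+00  0.00000000e+00  0.00000000e+00  1.00000000e+00]]
```

View pics/wrist1.png

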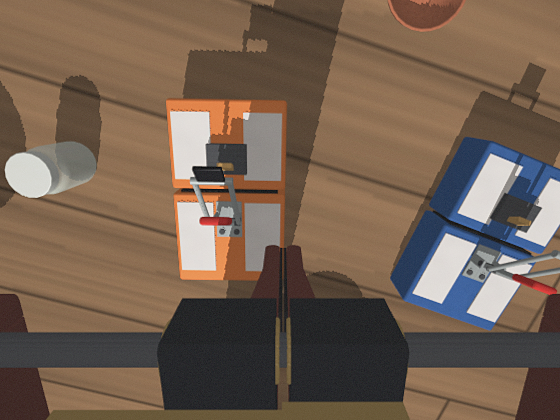

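The wrist view shows the orange latch: tab (210,174), hook (228,165), red grip (215,221). I measure again from it.

```bash
python3 - <<'E'
from h import *
d=load('wrist1');W=cloud(d);im=d['img']
a=np.radians(15.7);ex=np.array([np.cos(a),np.sin(a)]);ey=np.array([-ex[1],ex[0]]);c=np.array([535.9,224.4])
hsv=cv2.cvtColor(im,cv2.COLOR_RGB2HSV).astype(int);H,S,V=hsv[...,0],hsv[...,1],hsv[...,2]
roi=np.zeros((420,560),bool);roi[90:285,160:290]=1;roi[245:,240:]=0
z=W[...,2];q=W[...,:2]-c;B=np.stack([q@ex,q@ey,z],-1);bx=B[...,0]
top=roi&(abs(z-70)<5)
r=cv2.minAreaRect(W[top][:,:2].astype(np.float32));print(r)
ms={'top':top,'red':roi&((H<5)|(H>174))&(S>170)&(z>110),'tab':roi&(V<70)&(z>150),'keep':roi&(V<90)&(z>77)&(z<88)&(bx>10),
'hook':roi&(H>14)&(H<30)&(S>120)&(z>86)}
for k,m in ms.items():
    p=B[m];print(k,m.sum(),'med',np.nanmedian(p,0).round(1),'2%',np.nanpercentile(p,2,axis=0).round(1),'98%',np.nanpercentile(p,98,axis=0).round(1))
E
```

```text
((534.923583984375, 222.95016479492188), (249.3950653076172, 150.10043334960938), 15.797431945800781)
top 15733 med [23.4  2.3 71.2] 2% [-116.5  -73.    67.6] 98% [120.2  70.1  73.6]
red 216 med [  1.7  -4.  173.6] 2% [ -5.9 -16.3 152.2] 98% [  5.1  10.6 175.7]
tab 415 med [ 53.9  -2.6 188.5] 2% [ 44.7 -15.2 178.3] 98% [ 61.6  10.6 194. ]
keep 909 med [55.1 -7.  81.9] 2% [ 33.  -25.7  79.7] 98% [69.7 21.1 83.6]
hook 79 med [45.4 -3.2 97.8] 2% [ 40.1 -10.2  87.8] 98% [ 48.9   5.3 100.9]
```

>>> jog_arm(steps=[{"dp": [0.08,0.94,-0.3],"claw": 0,"turn": [0,0,-0.0065]},{"dp": [0.08,0.94,-0.9],"claw": 0,"turn": [0,0,-0.0065]},{"dp": [0.08,0.94,-0.9],"claw": 0,"turn": [0,0,-0.0065]},{"dp": [0.08,0.94,-0.9],"claw": 0,"turn": [0,0,-0.0065]},{"dp": [0.08,0.94,-0.9],"claw": 0,"turn": [0,0,-0.0065]}])

```text
t: 3.12
ee_pos: [597.4, 236.1, 267.7]
orientation: [-1.328, 1.006, -1.007]
ft_force: [0.2, -0.3, 0.1]
width: 0.6
```

>>> jog_arm(steps=[{"dp": [0,0,-0.4],"claw": 0,"turn": [0,0,0]},{"dp": [0,0,-0.72],"claw": 0,"turn": [0,0,0]},{"dp": [0,0,-0.72],"claw": 0,"turn": [0,0,0]},{"dp": [0,0,-0.72],"claw": 0,"turn": [0,0,0]}])

```text
t: 3.45
ee_pos: [597.8, 234.4, 211.1]
orientation: [-1.328, 1.008, -1.008]
ft_force: [-0.1, -0.7, 0.5]
width: 0.6
```

```bash
python3 - <<'E'
from h import *
d=cap('side','side2');
im=d['img'][30:190,180:380]
cv2.imwrite('pics/side2c.png',cv2.cvtColor(cv2.resize(im,None,fx=4,fy=3.75,interpolation=cv2.INTER_CUBIC),cv2.COLOR_RGB2BGR))
o=ctrl.get_obs();a=np.radians(15.7);q=o['ee_pos'][:2]-[535.9,224.4];print(o['ee_pos'],q@[np.cos(a),np.sin(a)],q@[-np.sin(a),np.cos(a)])
E
```

```text
[598.68594022 235.03707658 212.39367034] 63.32190410454972 -6.749677598268351
```

View pics/side2c.png

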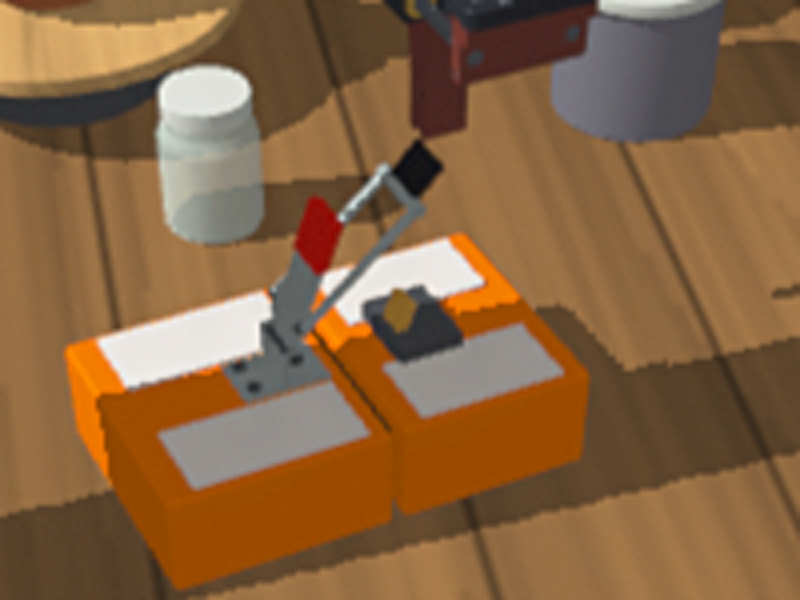

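The closed fingers hang ~15 mm above the tab (tab at crop (417,168)). Start to press along the arc.

>>> jog_arm(steps=[{"dp": [0.0,0.05,-0.15],"claw": 0,"turn": [0,0,0]},{"dp": [0.03,0.06,-0.25],"claw": 0,"turn": [0,0,0]},{"dp": [0.05,0.065,-0.35],"claw": 0,"turn": [0,0,0]},{"dp": [0.09,0.075,-0.45],"claw": 0,"turn": [0,0,0]},{"dp": [0.12,0.08,-0.55],"claw": 0,"turn": [0,0,0]},{"dp": [0.15,0.09,-0.65],"claw": 0,"turn": [0,0,0]},{"dp": [0.17,0.097,-0.75],"claw": 0,"turn": [0,0,0]},{"dp": [0.18,0.1,-0.8],"claw": 0,"turn": [0,0,0]},{"dp": [0.18,0.1,-0.8],"claw": 0,"turn": [0,0,0]}])

```text
t: 4.25
ee_pos: [612.5, 242.8, 146.8]
orientation: [-1.327, 1.007, -1.008]
ft_force: [-0.5, 0.0, 0.3]
width: 0.6
```

```bash
cat >> h.py <<'E'
def look(tag):
    d=cap('side',tag)
    im=d['img'][30:190,180:380]
    cv2.imwrite(f'pics/{tag}c.png',cv2.cvtColor(cv2.resize(im,None,fx=4,fy=3.75,interpolation=cv2.INTER_CUBIC),cv2.COLOR_RGB2BGR))
    o=ctrl.get_obs();a=np.radians(15.7);q=o['ee_pos'][:2]-[535.9,224.4];print(o['t'],o['ee_pos'].round(1),'box',(q@[np.cos(a),np.sin(a)]).round(1),(q@[-np.sin(a),np.cos(a)]).round(1),o['ft_force'].round(1))
E
python3 -c "
from h import *
look('side3')"
```

```text
4.3 [612.8 242.9 147.6] box 79.1 -3.0 [0.3 0.6 0.6]
```

View pics/side3c.png

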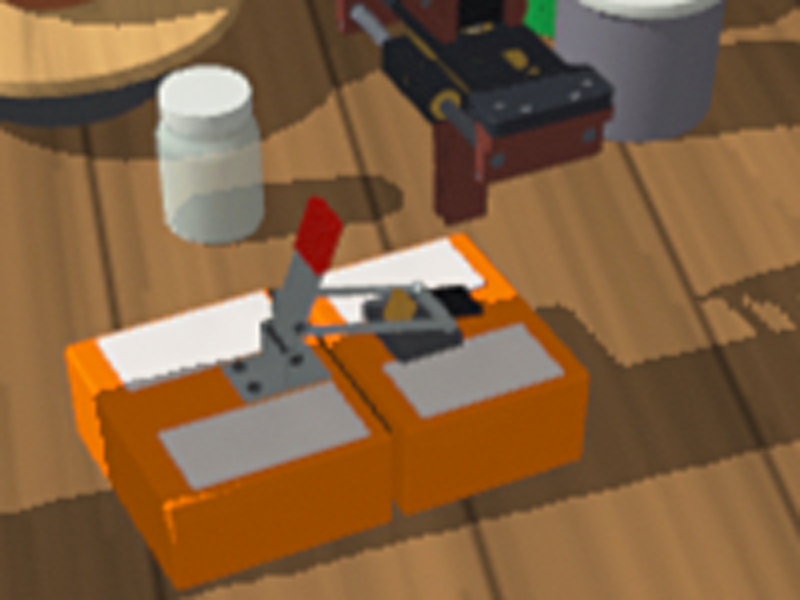

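The loop sank by itself, bar now beyond the hook (hook crop (400,303)). I'll press the tab gently to make sure it rests on the keeper.

>>> jog_arm(steps=[{"dp": [0.02,0.005,-0.2],"claw": 0,"turn": [0,0,0]},{"dp": [0.03,0.01,-0.4],"claw": 0,"turn": [0,0,0]},{"dp": [0.03,0.01,-0.55],"claw": 0,"turn": [0,0,0]},{"dp": [0.03,0.01,-0.65],"claw": 0,"turn": [0,0,0]},{"dp": [0.03,0.01,-0.69],"claw": 0,"turn": [0,0,0]},{"dp": [0.03,0.01,-0.71],"claw": 0,"turn": [0,0,0]},{"dp": [0.03,0.01,-0.73],"claw": 0,"turn": [0,0,0]},{"dp": [0.03,0.01,-0.75],"claw": 0,"turn": [0,0,0]},{"dp": [0.03,0.01,-0.75],"claw": 0,"turn": [0,0,0]}])

```text
t: 5.05
ee_pos: [615.6, 243.9, 88.1]
orientation: [-1.326, 1.006, -1.009]
ft_force: [0.1, 0.5, 1.4]
width: 0.1
```

```bash
python3 -c "
from h import *
look('side4')"
```

```text
5.1 [615.6 243.9  88.2] box 82.0 -2.8 [-0.1 -0.1  0.1]
```

View pics/side4c.png

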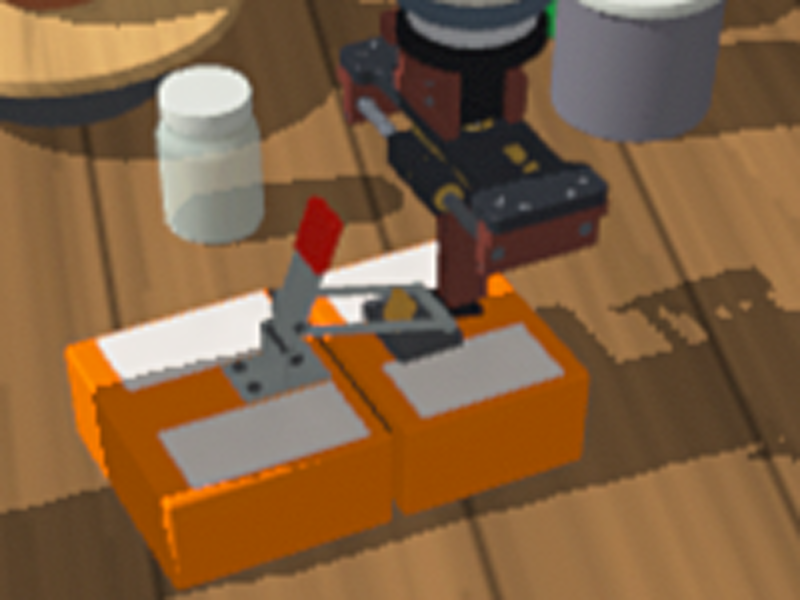

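>>> jog_arm(steps=[{"dp": [0,0,-0.03],"claw": 0,"turn": [0,0,0]},{"dp": [0,0,-0.05],"claw": 0,"turn": [0,0,0]},{"dp": [0,0,-0.05],"claw": 0,"turn": [0,0,0]}])

```text
t: 5.35
ee_pos: [615.9, 244.0, 87.1]
orientation: [-1.325, 1.006, -1.009]
ft_force: [-6.9, -2.4, 20.8]
width: 0.4
```

Firm contact at z=87, matching bar resting on the keeper. Retract up and look.

>>> jog_arm(steps=[{"dp": [0,0,0.3],"claw": 0,"turn": [0,0,0]},{"dp": [0,0,0.7],"claw": 0,"turn": [0,0,0]},{"dp": [0,0,1],"claw": 0,"turn": [0,0,0]},{"dp": [0,0,1],"claw": 0,"turn": [0,0,0]},{"dp": [0,0,1],"claw": 0,"turn": [0,0,0]}])

```text
t: 5.77
ee_pos: [616.9, 244.4, 169.1]
orientation: [-1.322, 1.004, -1.01]
ft_force: [0.8, -0.1, -0.9]
width: 0.3
```

```bash
python3 - <<'E'
from h import *
look('side5')
c=np.array([535.9,224.4]);a=np.radians(15.7);ex=np.array([np.cos(a),np.sin(a)]);ey=np.array([-ex[1],ex[0]])
cap('scene','scene5')
for t,(u0,u1,v0,v1) in {'scene5':(345,475,180,320),'side5':(190,335,60,185)}.items():
    d=load(t);W=cloud(d)
    hsv=cv2.cvtColor(d['img'],cv2.COLOR_RGB2HSV).astype(int);H,S,V=hsv[...,0],hsv[...,1],hsv[...,2]
    q=W[...,:2]-c;B=np.stack([q@ex,q@ey,W[...,2]],-1)
    roi=np.zeros((420,560),bool);roi[v0:v1,u0:u1]=1
    red=roi&((H<5)|(H>174))&(S>200)&(B[...,2]>110)&(abs(B[...,1])<30)&(abs(B[...,0])<40)
    tab=roi&(V<60)&(abs(B[...,1])<30)&(B[...,0]>74)&(B[...,0]<105)&(B[...,2]<120)&(B[...,2]>76)
    st=roi&(S<70)&(V>80)&(B[...,0]>52)&(B[...,0]<80)&(abs(B[...,1])<32)&(B[...,2]>79)&(B[...,2]<120)
    for k,m in(('red',red),('tab',tab),('bar',st)):
        p=B[m];print(t,k,m.sum(),np.nanpercentile(p,[3,50,97],axis=0).round(1).tolist() if m.sum() else '')
E
```

```text
5.8167 [615.8 244.  167.4] box 82.2 -2.8 [ 0.  -0.3 -0.6]
scene5 red 10 [[1.0, 4.8, 154.8], [3.8, 6.6, 162.9], [6.0, 8.6, 168.0]]
scene5 tab 152 [[74.3, -13.6, 84.2], [82.1, -1.7, 86.4], [90.2, 12.0, 89.2]]
scene5 bar 137 [[53.5, -20.6, 83.1], [64.6, 5.7, 90.3], [69.7, 23.9, 94.4]]
side5 red 148 [[-9.2, -18.4, 148.0], [-3.2, -8.1, 162.8], [4.9, 9.2, 174.8]]
side5 tab 49 [[74.8, -18.0, 82.6], [81.2, -4.8, 85.2], [89.3, 6.6, 87.6]]
side5 bar 76 [[54.4, -24.3, 81.0], [63.5, -5.8, 88.4], [69.1, 16.8, 91.5]]
```

View pics/side5c.png

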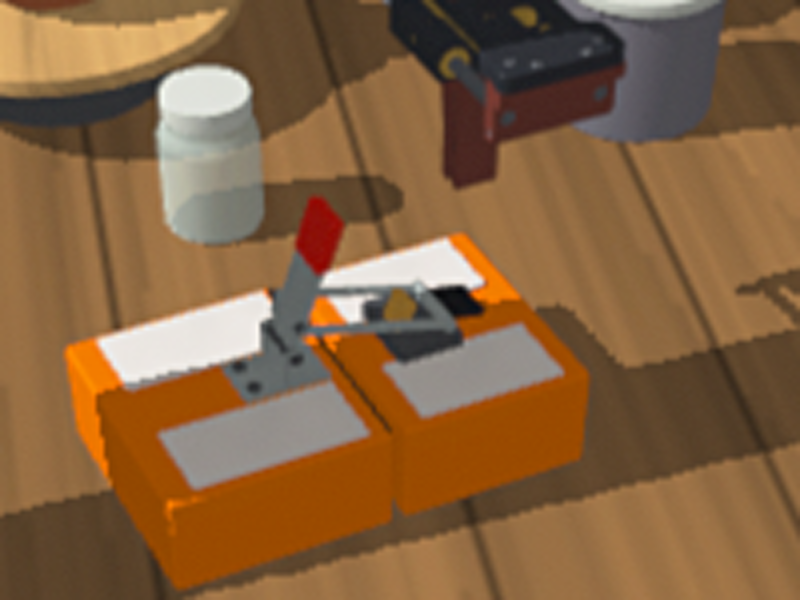

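The loop lies flat, bar just beyond the hook, lever still standing. Move the fingers in front of the lever.

>>> jog_arm(steps=[{"dp": [-0.33,-0.095,-0.06],"claw": 0,"turn": [0,0,0]},{"dp": [-0.6,-0.17,-0.11],"claw": 0,"turn": [0,0,0]},{"dp": [-0.67,-0.19,-0.11],"claw": 0,"turn": [0,0,0]},{"dp": [-0.67,-0.19,-0.11],"claw": 0,"turn": [0,0,0]},{"dp": [-0.67,-0.19,-0.11],"claw": 0,"turn": [0,0,0]}])

```text
t: 6.28
ee_pos: [562.0, 228.7, 157.1]
orientation: [-1.327, 1.006, -1.008]
ft_force: [-1.1, -0.6, 0.9]
width: 0.6
```

```bash
python3 -c "
from h import *
look('side6')"
```

```text
6.3333 [562.6 228.9 157.4] box 27.0 -2.9 [ 0.  -0.1 -0.1]
```

View pics/side6c.png

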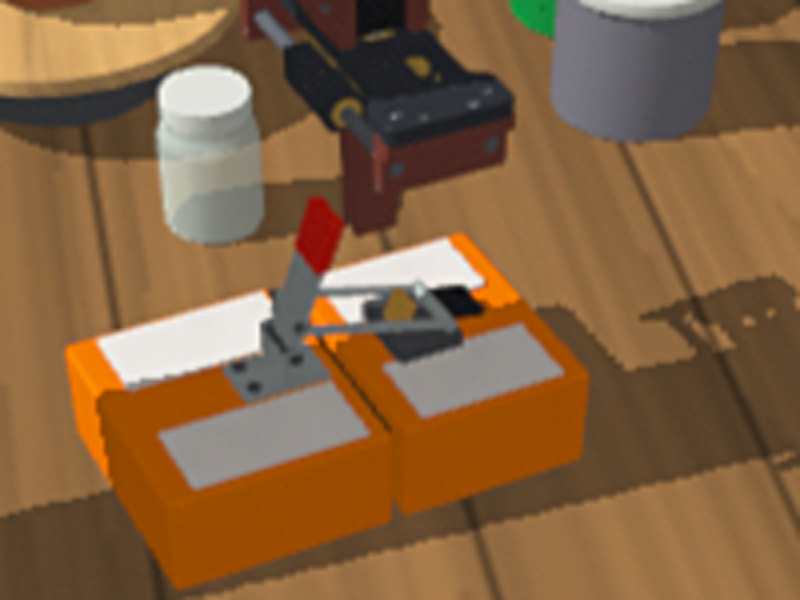

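Fingers stand 10 mm clear of the red grip. Push the lever, slowly.

>>> jog_arm(steps=[{"dp": [-0.07,-0.02,0.01],"claw": 0,"turn": [0,0,0]},{"dp": [-0.14,-0.04,0.02],"claw": 0,"turn": [0,0,0]},{"dp": [-0.21,-0.06,0.03],"claw": 0,"turn": [0,0,0]},{"dp": [-0.28,-0.08,0.03],"claw": 0,"turn": [0,0,0]},{"dp": [-0.35,-0.1,0.03],"claw": 0,"turn": [0,0,0]},{"dp": [-0.42,-0.12,0.03],"claw": 0,"turn": [0,0,0]},{"dp": [-0.46,-0.13,0.03],"claw": 0,"turn": [0,0,0]},{"dp": [-0.46,-0.13,0.03],"claw": 0,"turn": [0,0,0]}])

```text
t: 7.0
ee_pos: [524.7, 218.2, 159.7]
orientation: [-1.327, 1.007, -1.008]
ft_force: [0.6, 0.4, -0.3]
width: 0.8
```

```bash
python3 -c "
from h import *
look('side7')"
```

```text
7.05 [524.7 218.2 159.5] box -12.4 -3.0 [-0.2  0.7  0.2]
```

View pics/side7c.png

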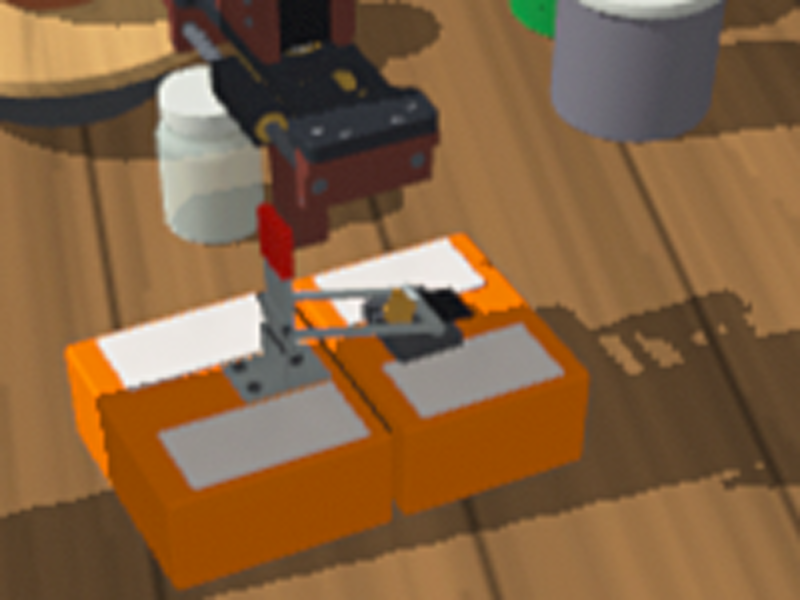

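>>> jog_arm(steps=[{"dp": [-0.07,-0.02,-0.003],"claw": 0,"turn": [0,0,0]},{"dp": [-0.15,-0.042,-0.01],"claw": 0,"turn": [0,0,0]},{"dp": [-0.22,-0.062,-0.025],"claw": 0,"turn": [0,0,0]},{"dp": [-0.3,-0.083,-0.045],"claw": 0,"turn": [0,0,0]},{"dp": [-0.37,-0.104,-0.075],"claw": 0,"turn": [0,0,0]},{"dp": [-0.44,-0.124,-0.115],"claw": 0,"turn": [0,0,0]},{"dp": [-0.51,-0.144,-0.155],"claw": 0,"turn": [0,0,0]},{"dp": [-0.51,-0.144,-0.155],"claw": 0,"turn": [0,0,0]}])

```text
t: 7.72
ee_pos: [482.8, 206.4, 146.6]
orientation: [-1.328, 1.007, -1.008]
ft_force: [2.0, 0.2, 0.9]
width: 0.6
```

```bash
python3 -c "
from h import *
look('side8')"
```

```text
7.7667 [482.9 206.4 146.7] box -55.9 -3.0 [1.1 1.  0. ]
```

View pics/side8c.png

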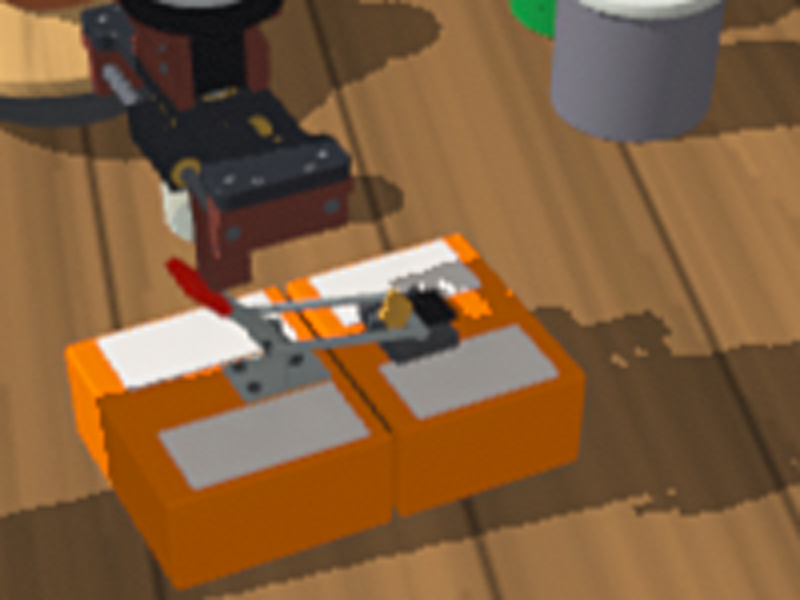

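Bar caught under the hook, lever at roughly 40°. Continue down.

>>> jog_arm(steps=[{"dp": [-0.07,-0.02,-0.05],"claw": 0,"turn": [0,0,0]},{"dp": [-0.13,-0.037,-0.11],"claw": 0,"turn": [0,0,0]},{"dp": [-0.18,-0.051,-0.175],"claw": 0,"turn": [0,0,0]},{"dp": [-0.22,-0.062,-0.25],"claw": 0,"turn": [0,0,0]},{"dp": [-0.26,-0.073,-0.33],"claw": 0,"turn": [0,0,0]},{"dp": [-0.29,-0.081,-0.4],"claw": 0,"turn": [0,0,0]},{"dp": [-0.32,-0.09,-0.47],"claw": 0,"turn": [0,0,0]},{"dp": [-0.34,-0.096,-0.54],"claw": 0,"turn": [0,0,0]},{"dp": [-0.35,-0.1,-0.6],"claw": 0,"turn": [0,0,0]},{"dp": [-0.35,-0.1,-0.6],"claw": 0,"turn": [0,0,0]}])

```text
t: 8.6
ee_pos: [453.1, 197.7, 97.3]
orientation: [-1.332, 1.01, -1.006]
ft_force: [0.2, -1.2, -0.2]
width: 0.3
```

```bash
python3 -c "
from h import *
look('side9')"
```

```text
8.65 [453.5 197.8  97.7] box -86.5 -3.3 [0.1 0.4 0.5]
```

View pics/side9c.png

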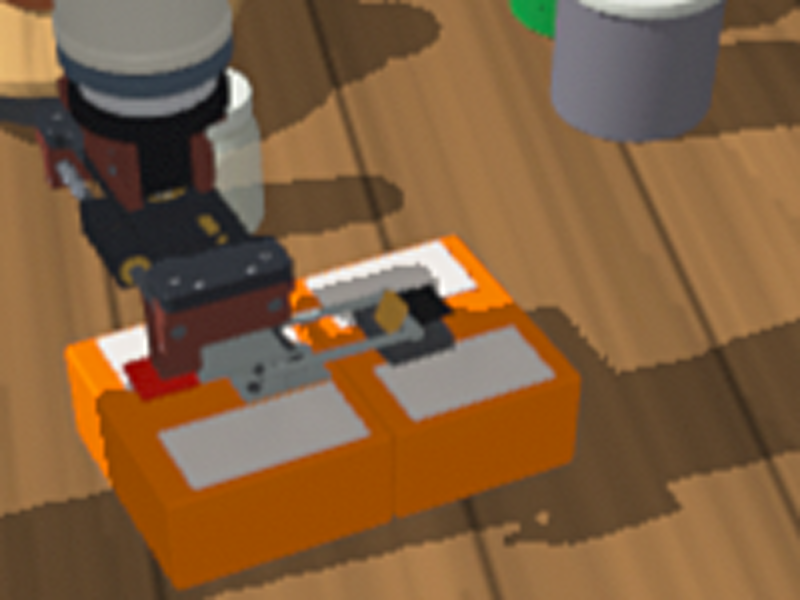

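Lever is flat and the seam closed. Press gently a bit more to make sure it's seated.

>>> jog_arm(steps=[{"dp": [-0.03,-0.01,-0.02],"claw": 0,"turn": [0,0,0]},{"dp": [-0.03,-0.01,-0.04],"claw": 0,"turn": [0,0,0]},{"dp": [-0.03,-0.01,-0.055],"claw": 0,"turn": [0,0,0]},{"dp": [-0.03,-0.01,-0.055],"claw": 0,"turn": [0,0,0]}])

```text
t: 8.98
ee_pos: [450.4, 196.7, 94.4]
orientation: [-1.333, 1.011, -1.006]
ft_force: [-5.9, -2.5, 17.7]
width: 0.7
```

Firm contact at z=94.4, exactly the flat-lever height (17.7 N). Retract and check.

>>> jog_arm(steps=[{"dp": [0,0,0.3],"claw": 0,"turn": [0,0,0]},{"dp": [0,0,0.7],"claw": 0,"turn": [0,0,0]},{"dp": [0,0,1],"claw": 0,"turn": [0,0,0]},{"dp": [0,0,1],"claw": 0,"turn": [0,0,0]}])

```text
t: 9.32
ee_pos: [452.7, 197.7, 178.7]
orientation: [-1.327, 1.007, -1.008]
ft_force: [0.9, -0.2, 0.4]
width: 0.4
```

>>> jog_arm(steps=[{"dp": [-0.4,0,0.4],"claw": 0,"turn": [0,0,0]},{"dp": [-0.8,0,0.8],"claw": 0,"turn": [0,0,0]},{"dp": [-0.8,0,1],"claw": 0,"turn": [0,0,0]},{"dp": [-0.8,0,1],"claw": 0,"turn": [0,0,0]},{"dp": [-0.8,0,1],"claw": 0,"turn": [0,0,0]},{"dp": [-0.8,0,1],"claw": 0,"turn": [0,0,0]},{"dp": [-0.8,0,1],"claw": 0,"turn": [0,0,0]},{"dp": [-0.8,0,1],"claw": 0,"turn": [0,0,0]},{"dp": [-0.8,0,1],"claw": 0,"turn": [0,0,0]},{"dp": [-0.8,0,1],"claw": 0,"turn": [0,0,0]}])

```text
t: 10.15
ee_pos: [388.7, 197.5, 257.9]
orientation: [-1.328, 1.008, -1.008]
ft_force: [-0.2, 0.8, 0.0]
width: 0.4
```

```bash
python3 - <<'E'
from h import *
look('side10')
c=np.array([535.9,224.4]);a=np.radians(15.7);ex=np.array([np.cos(a),np.sin(a)]);ey=np.array([-ex[1],ex[0]])
cap('scene','scene10')
def m(t,u0,u1,v0,v1):
    d=load(t);W=cloud(d);q=W[...,:2]-c;B=np.stack([q@ex,q@ey,W[...,2]],-1)
    hsv=cv2.cvtColor(d['img'],cv2.COLOR_RGB2HSV).astype(int);H,S=hsv[...,0],hsv[...,1]
    roi=np.zeros((420,560),bool);roi[v0:v1,u0:u1]=1
    red=roi&((H<5)|(H>174))&(S>170)&(B[...,2]>80)&(abs(B[...,1])<30);p=B[red]
    top=roi&(abs(B[...,2]-70)<4)&(abs(B[...,1])<80)&(B[...,0]>60)&(B[...,0]<140)
    print(t,'red',red.sum(),np.nanpercentile(p,[3,50,97],axis=0).round(1).tolist(),'far edge',np.percentile(B[top][:,0],[97,99,99.8]).round(1))
for t in('scene0','scene10'):m(t,345,475,180,320)
for t in('side0','side10'):m(t,190,335,60,185)
a=load('side0')['img'].astype(int);b=load('side10')['img'].astype(int)
print('blue diff',np.abs(a-b)[205:325,240:400].max(-1).mean())
E
```

```text
10.2 [388.7 197.6 258.1] box -149.0 14.0 [-0.6 -0.2 -0.8]
scene0 red 169 [[-3.8, -14.8, 149.4], [3.2, -3.9, 169.6], [6.7, 10.6, 176.1]] far edge [124.3 125.  125.5]
scene10 red 159 [[-108.6, -14.8, 93.6], [-94.0, -2.6, 97.0], [-80.7, 11.4, 98.7]] far edge [119.1 119.7 120.5]
side0 red 151 [[-9.5, -18.5, 146.8], [-3.8, -7.6, 162.6], [3.8, 9.1, 174.5]] far edge [122.2 123.7 125. ]
side10 red 147 [[-109.4, -18.9, 92.7], [-95.0, -6.2, 95.6], [-80.7, 9.4, 98.0]] far edge [117.5 118.5 119.5]
blue diff 16.573802083333334
```

View pics/side10c.png

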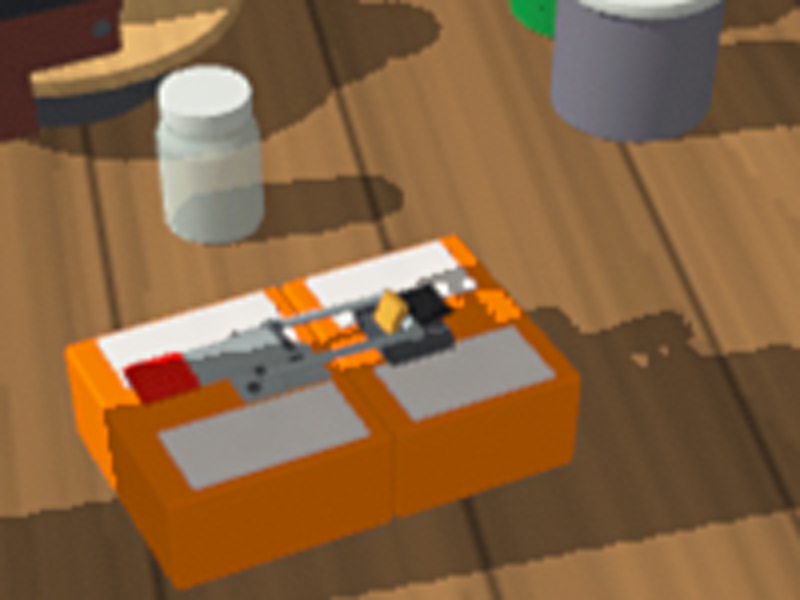

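View pics/side10.png

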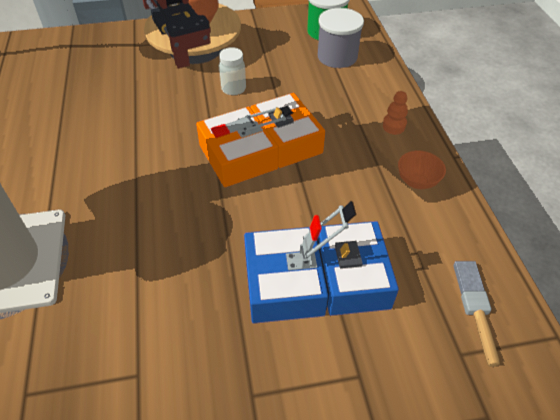

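The lever stays flat (red grip at z about 96), the far half has moved in 5–6 mm with the seam shut, and the blue latch still stands open at side-view (320,230). Handing in.

```bash
python3 -c "
from h import *
print(ctrl.close_job())"
```

```text
the job is handed in; nothing more can be done
None
```

The orange box is latched shut and the job is handed in, at about 10 s on the robot's clock. No verdict came back.

- **Loop first:** I pressed the loop's tab down with the closed fingers while the lever still stood. Partway down the loop sank by itself. I then pressed the tab until it was firm at z = 87 mm (about 21 N), the height expected with the bar resting on the keeper. The picture showed the bar behind the hook and the lever unmoved.
- **Lever second:** I pushed the lever over along its arc until it lay flat, then pressed it once more to a firm stop at z = 94.4 mm (about 18 N).
- **Final checks:** I backed the arm well clear. A little over 1 s after letting go, the red grip was still flat at z of about 96 mm and the bar was still under the hook. The seam was shut: the far edge had moved in 5–5.5 mm as measured by the cameras, against the 6 mm expected. The wrist force read about zero.
- **Blue box:** It was not touched and its latch still stands open. My before-and-after picture comparison of that area did show a difference, which I put down to the arm's moved shadow; by eye, the blue latch looks unchanged.

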